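Start three tap timers in order

ROBOT

A 6-joint arm with a two-finger parallel gripper is mounted at the origin on the work surface; the furniture and walls round the work are solid. World frame = base frame: x ahead of the robot, y to its left, z up, the work surface at z = 0. Lengths are in m, angles in rad, forces in N, time in s.
With the tool pointing down it reaches from about 0.25 to 0.775 m from the base axis. Payload 4 kg.
Tool frame: the origin (TCP) lies where the fingers leave the gripper's body, on its centre line; the fingertips stand 97 mm ahead of it and the grasp point (between the pads) lies 78 mm ahead of it; z points along the fingers, x is the direction in which the jaws open and shut, and the axes are right-handed (so a half turn about z gives the same grasp; the last joint's range is limited). The gripper opens to 94 mm and grips with 3 to 60 N. Pads are 16 mm wide; open, the fingers measure 119 mm over their backs; the gripper's body (75 mm by 177 mm) begins 78 mm behind the grasp point.
Start: joints at [-1.271, 0.087, 1.371, -0, 1.684, -0.103], TCP at [0.216, -0.506, 0.303] pointing down, gripper open.
Joint ranges: [-3.1, 3.1], [-0.76, 2.03], [0.27, 2.55], [-1.08, 4.22], [0.17, 2.65], [-2.57, 2.57]. Speed limits (rad/s): [2.79, 2.79, 3.14, 3.14, 3.14, 3.14].

INTERFACE

Orientations are given as [roll, pitch, yaw] about the fixed x, y, z axes, in that order (R = Rz(yaw) Ry(pitch) Rx(roll)).
In Python, from bench import * gives the robot as it stands.
- The arm moves only by the tool jog_arm, never from a script. Its argument "moves" is a list of rows, each a list of 7 numbers: the turn, a rotation vector about the world's x, y, z in rad, then the shift along the world's x, y, z in mm, then the finger opening in mm, from 0 to 94. In form: [[rx, ry, rz, tx, ty, tz, fingers], ...]. A call has 1 to 12 rows; each row shifts and turns the commanded pose from where the row before left it; what a row does not reach is not made up. A row lasts 1/8 s, in which the tool goes at most 62.5 mm and 10.7 degrees, less where a joint would pass 70% of its speed; a pose out of reach is approached as far as the arm can. A call is refused whole if a number of a shift passes 62.5 or a number of a turn 0.188, either way. A call with a gripper value outside its range is refused whole. The fingers move at their own pace and stop on an object; the grip force is fixed at half the most. Time passes only in rows, so rows that do not move let the fingers close. It gives the time, the measured TCP pose, the force and the opening at its end, in the units of the state.
- get_obs(): the state, without advancing time (a new reading comes with each control period).
- snapshot(name): name is "scene" or "top" or "wrist"; returns the picture (384x512x3 uint8, red, green, blue); there is no depth.
- get_calibration(name): a dict with "camera_matrix" (3x3 intrinsics, pixels), "R" (3x3) and "t" (3): a world point X has camera coordinates R X + t. Camera axes: x right, y down, z forward; pixel columns grow to the right and rows downward; lengths in m; the calibration is good to about 2 mm. A picture is of the moment at which its call begins: read the wrist's pose just before it. get_calibration takes no time and is no camera call; for the wrist camera it gives the pose at the moment of the call.
- close_job(): hands the job in, once; it reports no verdict.
Trained networks look in the newest picture that a camera, given by its name, has taken for a name from the list of things; names that differ only in an ending like _2 or _b are one class to them, and where a whole thing is asked for, a point or a joint stands for the part that bears it (a point fixed in the world has none). Each returns a list of dicts, best first, with "conf" (0 to 1); they miss things now and then, are a little off and sometimes report something else, mostly with a low value. They report only what shows in the picture. A call takes as long as a camera call. They do not tell look-alikes from the thing itself.
- look_for(label, camera): "bbox" ([left, top, right, bottom] in pixels, round what is visible of it).
The state is a dict: "time": time; "joint_positions": joint angles; "qvel": joint speeds; "joint_torque": joint torques, N m; "tool_pos": TCP position; "ee_rot": TCP orientation; "wrist_force": force on the tool from outside, world axes, zero at the start; "wrist_torque": the same for the moment, N m; "width": finger opening in m.
Only numpy, scipy, OpenCV 4.12 (cv2) and the standard library are available. Lean on these libraries where they do the work, as an engineer would, in place of code of your own. Each camera call takes 0.05 s, during which the arm holds its last target.

TASK

Three dishes go into incubation one after the other, each with its own tap timer: start the timers by pressing the round key on top of each in until its dark collar has sunk into the timer, lightly and from above, first the red, then the yellow, then the blue. Leave the spare grey timer unpressed. Only press: do not lift, tip or push away any timer, and leave the dishes where they are.

Things in the scene. Friction and masses are not known exactly. Their poses are not given: they have to be found in the camera images.
- timer_red: Loose tap timer: a round white puck standing on the table, 69 mm in diameter, 28 mm high without its key, with a red band round its foot, a small dark display window on one side and one round red key on a dark collar in the middle of its top. About 0.18 kg. Origin: centre of the underside; z up; the window looks to its -x.
- timer_red_keytop (a point): Centre of the top of the red key, a flat round cap 33 mm wide, which moves with it. The cap gives up to 8 mm at about 1.5 N per mm into a dark collar 37 mm wide under it, and springs back. Not started, the top is 42 to 44 mm above the table (puck top: 28 mm) and the collar shows; pressed in and let go, it is at 36 mm, with the collar level with the puck's top.
- timer_red_key (a joint): How far the red key's collar is pushed into the puck, m: 0 to 0.0015 at the start, 0.008 fully in (hard stop). It slides at about 3 N, so the cap gives 2 mm before the collar follows; it stays where it is left. Pressing the cap 11 to 14 mm down, or until it resists with 5 to 7 N, brings it in. Started: above 0.005.
- dish_red: Loose clear round dish with a lid, 64 mm in diameter, 16 mm high, standing behind the red timer (their centres 85 mm apart). Origin: centre of the underside.
- timer_yellow: Loose tap timer: a round white puck standing on the table, 69 mm in diameter, 28 mm high without its key, with a yellow band round its foot, a small dark display window on one side and one round yellow key on a dark collar in the middle of its top. About 0.18 kg. Origin: centre of the underside; z up; the window looks to its -x.
- timer_yellow_keytop (a point): Centre of the top of the yellow key, a flat round cap 33 mm wide, which moves with it. The cap gives up to 8 mm at about 1.5 N per mm into a dark collar 37 mm wide under it, and springs back. Not started, the top is 42 to 44 mm above the table (puck top: 28 mm) and the collar shows; pressed in and let go, it is at 36 mm, with the collar level with the puck's top.
- timer_yellow_key (a joint): How far the yellow key's collar is pushed into the puck, m: 0 to 0.0015 at the start, 0.008 fully in (hard stop). It slides at about 3 N, so the cap gives 2 mm before the collar follows; it stays where it is left. Pressing the cap 11 to 14 mm down, or until it resists with 5 to 7 N, brings it in. Started: above 0.005.
- dish_yellow: Loose clear round dish with a lid, 64 mm in diameter, 16 mm high, standing behind the yellow timer (their centres 85 mm apart). Origin: centre of the underside.
- timer_blue: Loose tap timer: a round white puck standing on the table, 69 mm in diameter, 28 mm high without its key, with a blue band round its foot, a small dark display window on one side and one round blue key on a dark collar in the middle of its top. About 0.18 kg. Origin: centre of the underside; z up; the window looks to its -x.
- timer_blue_keytop (a point): Centre of the top of the blue key, a flat round cap 33 mm wide, which moves with it. The cap gives up to 8 mm at about 1.5 N per mm into a dark collar 37 mm wide under it, and springs back. Not started, the top is 42 to 44 mm above the table (puck top: 28 mm) and the collar shows; pressed in and let go, it is at 36 mm, with the collar level with the puck's top.
- timer_blue_key (a joint): How far the blue key's collar is pushed into the puck, m: 0 to 0.0015 at the start, 0.008 fully in (hard stop). It slides at about 3 N, so the cap gives 2 mm before the collar follows; it stays where it is left. Pressing the cap 11 to 14 mm down, or until it resists with 5 to 7 N, brings it in. Started: above 0.005.
- dish_blue: Loose clear round dish with a lid, 64 mm in diameter, 16 mm high, standing behind the blue timer (their centres 85 mm apart). Origin: centre of the underside.
- timer_grey: Loose tap timer: a round white puck standing on the table, 69 mm in diameter, 28 mm high without its key, with a grey band round its foot, a small dark display window on one side and one round grey key on a dark collar in the middle of its top. About 0.18 kg. Origin: centre of the underside; z up; the window looks to its -x.
- timer_grey_keytop (a point): Centre of the top of the grey key, a flat round cap 33 mm wide, which moves with it. The cap gives up to 8 mm at about 1.5 N per mm into a dark collar 37 mm wide under it, and springs back. Not started, the top is 42 to 44 mm above the table (puck top: 28 mm) and the collar shows; pressed in and let go, it is at 36 mm, with the collar level with the puck's top.
- timer_grey_key (a joint): How far the grey key's collar is pushed into the puck, m: 0 to 0.0015 at the start, 0.008 fully in (hard stop). It slides at about 3 N, so the cap gives 2 mm before the collar follows; it stays where it is left. Pressing the cap 11 to 14 mm down, or until it resists with 5 to 7 N, brings it in. Spare timer: stays below 0.003.
Not all that is in view belongs to the job. What is shaped like the timer_yellow but orange or pink is not meant.

How it is judged:
On the way, in this order (a step that is already met when the one before it is completed fails the run):
1. the red key is pressed in (its dark collar more than 5 of 8 mm) (value of joint timer_red_key above 0.005 m), for 0.2 s.
2. the yellow key is pressed in (its dark collar more than 5 of 8 mm) (value of joint timer_yellow_key above 0.005 m), for 0.2 s.
3. the blue key is pressed in (its dark collar more than 5 of 8 mm) (value of joint timer_blue_key above 0.005 m), for 0.2 s.
At the end, for the whole second after the job is handed in: The red, yellow and blue keys are more than 5 mm in, the grey key less than 3 mm; every timer stands flat (within 0.1 rad), at rest and within 25 mm of where it stood, and every dish within 20 mm of where it stood (value of joint each of timer_red_key, timer_yellow_key, timer_blue_key above 0.005 m and value of joint timer_grey_key below 0.003 m and distance of each of timer_red, timer_yellow, timer_blue, timer_grey from where it was at the start of the episode below 0.025 m and angle between each of timer_red, timer_yellow, timer_blue, timer_grey's own z axis and vertical below 0.1 rad and linear speed of each of timer_red, timer_yellow, timer_blue, timer_grey below 0.01 m/s and distance of each of dish_red, dish_yellow, dish_blue from where it was at the start of the episode below 0.02 m); the robot touches nothing.
It fails at once if a key is pressed (over 3 mm) before its turn: yellow before red is in, or blue before red and yellow are in ((value of joint timer_yellow_key above 0.003 m and value of joint timer_red_key below 0.005 m) or (value of joint timer_blue_key above 0.003 m and value of joint timer_yellow_key below 0.005 m) or (value of joint timer_blue_key above 0.003 m and value of joint timer_red_key below 0.005 m)).
It fails at once if the grey key is pressed (over 3 mm) (value of joint timer_grey_key above 0.003 m).
It fails at once if a timer is pressed hard (over 20 N) (contact force between any of the fingers, the arm and timer_red above 20 N or contact force between any of the fingers, the arm and timer_yellow above 20 N or contact force between any of the fingers, the arm and timer_blue above 20 N or contact force between any of the fingers, the arm and timer_grey above 20 N).
It fails at once if a timer is lifted (over 10 mm), tipped (over 0.25 rad) or shifted by more than 25 mm (height (world z) of any of timer_red, timer_yellow, timer_blue, timer_grey above 0.01 m or angle between any of timer_red, timer_yellow, timer_blue, timer_grey's own z axis and vertical above 0.25 rad or distance of any of timer_red, timer_yellow, timer_blue, timer_grey from where it was at the start of the episode above 0.025 m).
It fails at once if a dish is shifted or lifted by more than 20 mm (distance of any of dish_red, dish_yellow, dish_blue from where it was at the start of the episode above 0.02 m).
It also fails if it takes over 54 s, if anything falls off the work surface, if the arm or the gripper's body presses on something with over 40 N, if the wrist force passes 120 N, or if a joint passes its speed limit or range.

## Working session

There is one attempt and no reset: what is moved stays moved. The work goes in short steps, Python scripts to look and compute and a tool call to move; the robot and the scene stay as the last step left them, time stands still between calls to the robot, and variables do not carry over. Pictures are saved under pics/ and viewed, and the job is handed in when it is done.

Besides the shell and the picture viewer there is one more tool, called after "Emit:" by a JSON object that holds its "fn" and its "kwargs", one argument or row to a line. jog_arm: Moves the arm, as the interface text tells. Its arguments: {"type":"object","properties":{"moves":{"type":"array","items":{"type":"array","items":{"type":"number"}}}},"required":["moves"]}

```bash
mkdir -p pics; cat > h.py <<'E'
from bench import *
import numpy as np, cv2
def save(n,im,crop=None,s=1):
    if crop: l,t,r,b=crop; im=im[t:b,l:r]
    im=cv2.resize(im,None,fx=s,fy=s,interpolation=cv2.INTER_CUBIC)
    cv2.imwrite('pics/'+n+'.png',cv2.cvtColor(im,cv2.COLOR_RGB2BGR))
def ray(c,u,v,z):
    K=np.array(c['camera_matrix']);R=np.array(c['R']);t=np.array(c['t'])
    d=R.T@np.linalg.solve(K,[u,v,1]);o=-R.T@t
    return o+d*(z-o[2])/d[2]
E
python3 - <<'E'
from h import *
o=get_obs();print(o)
for n in('scene','top'):
    im=snapshot(n);save(n+'0',im,s=1.5)
    np.save(n+'.npy',im)
    c=get_calibration(n);print(n,-np.array(c['R']).T@c['t'])
    for k in ('red','yellow','blue','grey'):
        for l in look_for('timer_'+k,n)[:4]:
            b=l['bbox'];print(k,round(l['conf'],2),np.round(b),ray(c,(b[0]+b[2])/2,(b[1]+b[3])/2,.025).round(3))
E
```

```text
{'time': 0.0, 'joint_positions': array([-1.27112032e+00,  8.79358662e-02,  1.37225565e+00, -2.66779249e-06,
        1.68357210e+00, -1.03125948e-01]), 'qvel': array([-0.0011495 , -0.00079419, -0.0017119 ,  0.00095659, -0.00075196,
       -0.00033489]), 'joint_torque': array([ 8.36688178e-04, -3.40182352e+01, -3.02424252e+01,  7.19627109e-02,
        3.31983122e-02, -1.76034919e-04]), 'tool_pos': array([ 0.21548128, -0.50566745,  0.30151369]), 'ee_rot': array([-3.14137180e+00,  2.15970136e-03, -1.16799443e+00]), 'wrist_force': array([-0.53316624, -0.76062028, -0.55246861]), 'wrist_torque': array([-0.05060536, -0.01830849, -0.00986087]), 'width': 0.0940546467969964}
scene [0.15958521 0.61633123 0.9955172 ]
red 0.88 [293. 169. 315. 195.] [ 0.483 -0.12   0.025]
yellow 0.96 [154. 202. 182. 227.] [0.713 0.144 0.025]
yellow 0.83 [301. 234. 333. 271.] [0.355 0.048 0.025]
yellow 0.75 [328. 208. 360. 234.] [ 0.342 -0.064  0.025]
yellow 0.69 [257. 190. 280. 211.] [ 0.528 -0.021  0.025]
blue 0.66 [202. 294. 232. 326.] [0.469 0.287 0.025]
grey 0.63 [325. 139. 351. 158.] [ 0.46  -0.273  0.025]
top [ 0.28487183 -0.02825871  1.4166167 ]
red 0.72 [284. 199. 306. 218.] [ 0.486 -0.138  0.025]
yellow 0.88 [208. 200. 234. 224.] [0.476 0.086 0.025]
yellow 0.82 [224. 239. 246. 265.] [0.357 0.042 0.025]
yellow 0.81 [262. 247. 284. 267.] [ 0.341 -0.069  0.025]
yellow 0.65 [251. 186. 272. 207.] [ 0.523 -0.038  0.025]
blue 0.89 [147. 202. 169. 228.] [0.468 0.275 0.025]
grey 0.6 [216. 210. 227. 218.] [0.469 0.084 0.025]
grey 0.56 [331. 201. 354. 225.] [ 0.471 -0.279  0.025]
```

View pics/scene0.png

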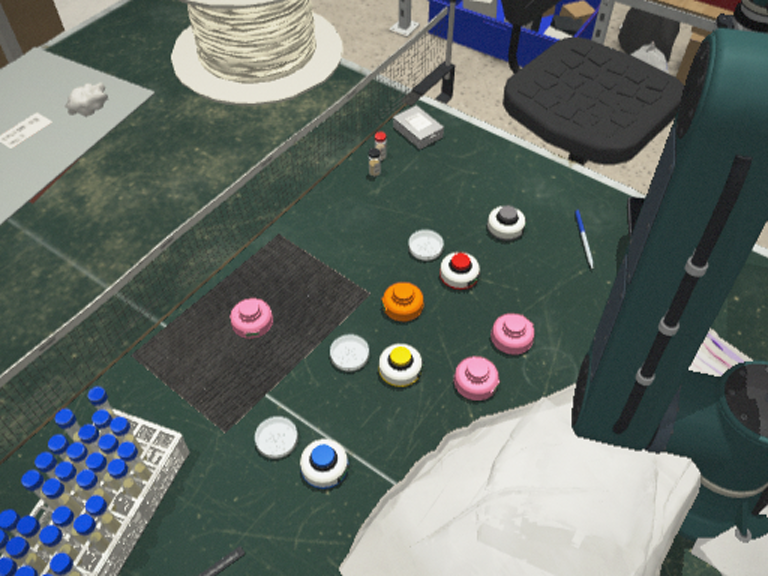

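View pics/top0.png

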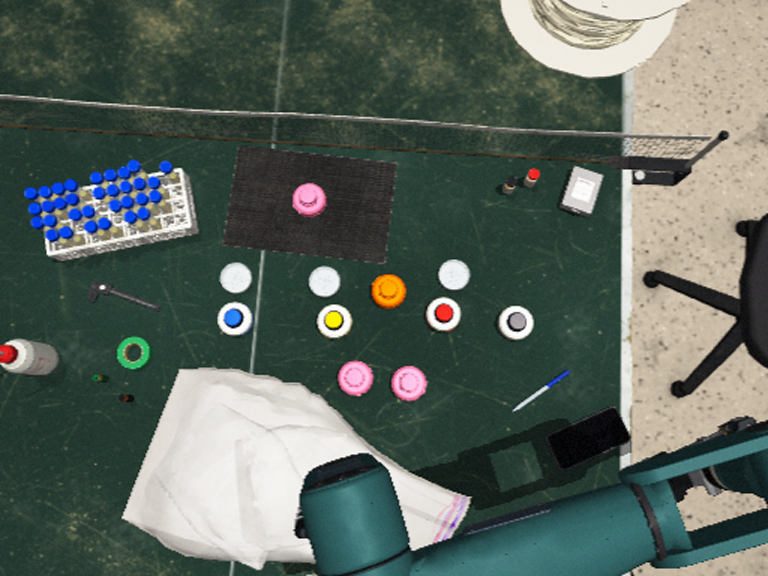

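```bash
python3 -c "
from h import *
save('topc',np.load('top.npy'),(130,150,370,300),3.3)
save('scc',np.load('scene.npy'),(130,120,380,340),2.7)"
```

```text
(no output)
```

View pics/topc.png

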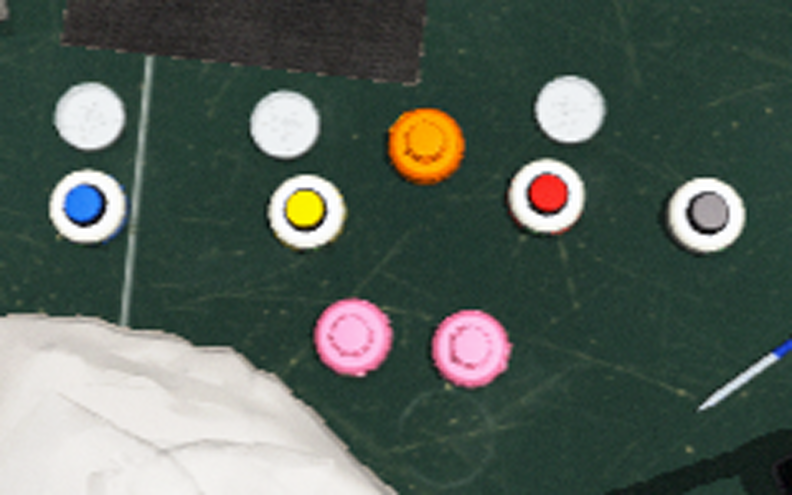

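View pics/scc.png

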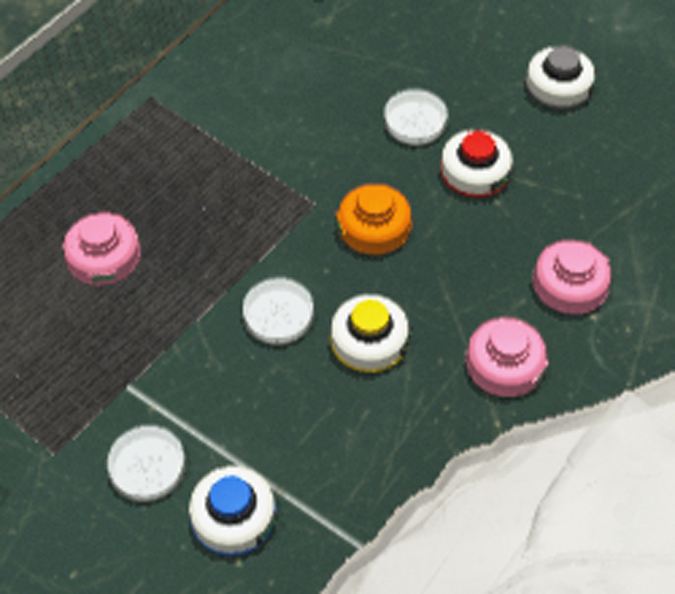

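The only timers with white bodies and coloured keys are these, in top-view pixels: red (296,208), yellow (223,213), blue (155,212) and the spare grey (345,214). The pink and orange copies are lookalikes. Next I'll measure the key caps.

```bash
python3 - <<'E'
from h import *
from scipy.optimize import least_squares
guess={'red':((296,208),(307,175)),'yellow':((223,213),(267,237)),'blue':((155,212),(215,304))}
hr={'red':[(0,6),(174,180)],'yellow':[(25,33)],'blue':[(100,118)]}
T={n:cv2.cvtColor(np.load(n+'.npy'),cv2.COLOR_RGB2HSV) for n in('top','scene')}
C={n:get_calibration(n) for n in T}
for k in guess:
    P=[]
    for n,g in zip(('top','scene'),guess[k]):
        h=T[n];m=np.zeros(h.shape[:2],np.uint8)
        for a,b in hr[k]: m|=((h[...,0]>=a)&(h[...,0]<=b)&(h[...,1]>150)&(h[...,2]>110)).astype(np.uint8)
        N,L,S,ce=cv2.connectedComponentsWithStats(m)
        i=min([j for j in range(1,N) if S[j,4]>25],key=lambda j:np.hypot(*(ce[j]-g)))
        P.append(ce[i]);print(k,n,S[i],ce[i].round(1),ray(C[n],*ce[i],.0415).round(4))
    def f(X):
        r=[]
        for n,p in zip(('top','scene'),P):
            c=C[n];x=np.array(c['camera_matrix'])@(np.array(c['R'])@X+c['t']);r+=list(x[:2]/x[2]-p)
        return r
    s=least_squares(f,[.45,0,.04]);print(k,s.x.round(4),s.cost)
E
```

```text
red top [290 203  12  11 100] [295.8 208. ] [ 0.4845 -0.1379  0.0415]
red scene [301 168  13  11  95] [306.9 173.3] [ 0.4844 -0.1369  0.0415]
red [ 0.4848 -0.138   0.0401] 0.0016478100142438635
yellow top [217 208  11  11  96] [221.9 212.8] [0.4715 0.081  0.0415]
yellow scene [260 231  14  13 135] [266.5 236.8] [0.471  0.0826 0.0415]
yellow [0.4719 0.0812 0.0389] 8.34678001168014e-05
blue top [150 206  11  11  96] [154.8 211.2] [0.4772 0.28   0.0415]
blue scene [208 297  15  13 163] [214.9 303. ] [0.4768 0.2819 0.0415]
blue [0.4778 0.2808 0.0383] 0.0017281966150162885
```

Emit:
{"fn": "jog_arm", "kwargs": {
  "moves": [
    [0, 0, 0, 34, 46, 0, 0],
    [0, 0, 0, 34, 46, 0, 0],
    [0, 0, 0, 34, 46, 0, 0],
    [0, 0, 0, 34, 46, 0, 0],
    [0, 0, 0, 34, 46, 0, 0],
    [0, 0, 0, 34, 46, 0, 0],
    [0, 0, 0, 34, 46, 0, 0],
    [0, 0, 0, 31, 46, 0, 0],
    [0, 0, 0, 0, 0, -45, 0],
    [0, 0, 0, 0, 0, -45, 0],
    [0, 0, 0, 0, 0, 0, 0],
    [0, 0, 0, 0, 0, 0, 0]
  ]
}}

```text
time: 2.0
tool_pos: [0.4853, -0.1384, 0.2145]
ee_rot: [-3.14, -0.002, -1.168]
wrist_force: [-0.4, -0.5, 1.2]
width: 0.0004
```

```bash
python3 - <<'E'
from h import *
o=get_obs();print(o['time'],o['tool_pos'],o['ee_rot'],o['wrist_force'],o['width'])
save('w1',snapshot('wrist'),s=1.3)
save('s1',snapshot('scene'),(130,80,380,300),2.7)
E
```

```text
2.0 [ 0.48527707 -0.13842938  0.21454632] [-3.13976153e+00 -1.93630276e-03 -1.16828174e+00] [-0.39199906 -0.52683198  1.21316953] 0.0004438472976694193
```

View pics/w1.png

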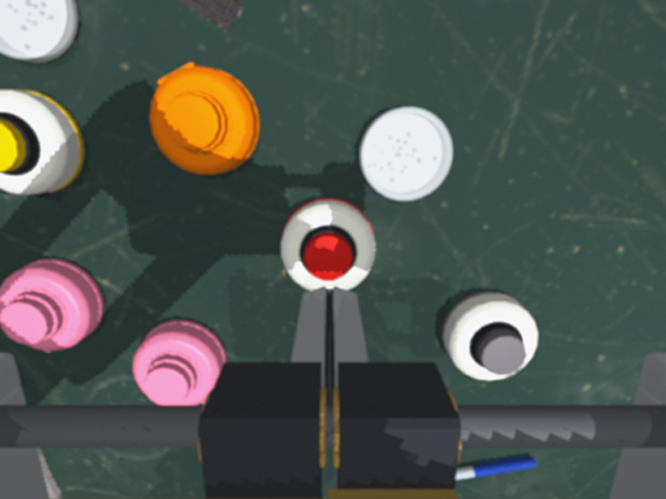

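View pics/s1.png

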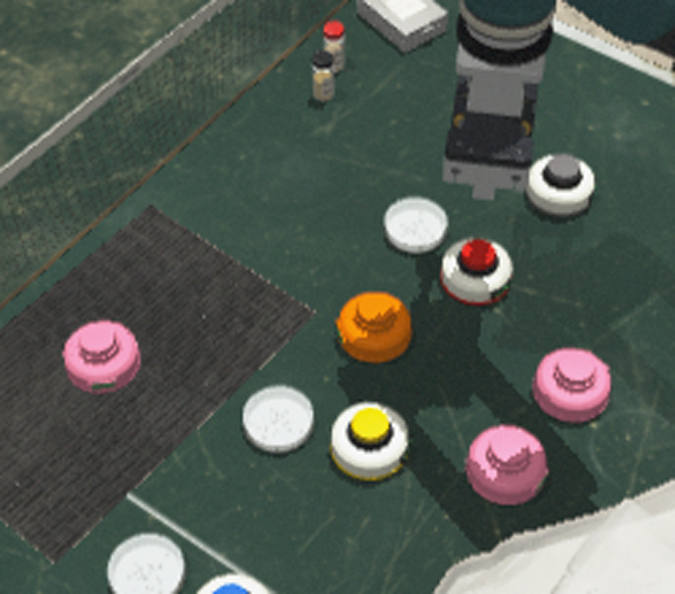

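The wrist view shows the closed fingers lined up with the red key at (328,256), and the measured position is within 1 mm of the target. Going down.

Emit:
{"fn": "jog_arm", "kwargs": {
  "moves": [
    [0, 0, 0, 0, 0, -40, 0],
    [0, 0, 0, -0.5, 0.5, -24, 0],
    [0, 0, 0, 0, 0, -3, 0],
    [0, 0, 0, 0, 0, -3, 0],
    [0, 0, 0, 0, 0, -3, 0],
    [0, 0, 0, 0, 0, -2, 0],
    [0, 0, 0, 0, 0, 0, 0]
  ]
}}

```text
time: 2.98
tool_pos: [0.4849, -0.1378, 0.1388]
ee_rot: [-3.14, -0.002, -1.168]
wrist_force: [1.2, -0.5, 1.7]
width: 0.0005
```

Near or at first contact. I'll keep going in small steps and watch the force.

Emit:
{"fn": "jog_arm", "kwargs": {
  "moves": [
    [0, 0, 0, 0, 0, -2, 0],
    [0, 0, 0, 0, 0, -2, 0],
    [0, 0, 0, 0, 0, 0, 0]
  ]
}}

```text
time: 3.35
tool_pos: [0.4844, -0.1376, 0.1338]
ee_rot: [-3.141, -0.001, -1.168]
wrist_force: [0.7, -1.8, 3.4]
width: 0.0009
```

Emit:
{"fn": "jog_arm", "kwargs": {
  "moves": [
    [0, 0, 0, 0, 0, -2, 0],
    [0, 0, 0, 0, 0, -1.5, 0],
    [0, 0, 0, 0, 0, 0, 0]
  ]
}}

```text
time: 3.72
tool_pos: [0.4844, -0.1376, 0.1305]
ee_rot: [-3.141, -0.001, -1.168]
wrist_force: [2.3, -0.6, 4.4]
width: 0.0002
```

Emit:
{"fn": "jog_arm", "kwargs": {
  "moves": [
    [0, 0, 0, 0, 0, -1.5, 0],
    [0, 0, 0, 0, 0, 0, 0],
    [0, 0, 0, 0, 0, 0, 0]
  ]
}}

```text
time: 4.1
tool_pos: [0.4844, -0.1376, 0.1294]
ee_rot: [-3.141, -0.001, -1.168]
wrist_force: [1.9, -1.2, 6.0]
width: 0.0005
```

It resists with about 6 N with the tip at 32.4 mm, so the key should be in. I'll lift, move over the yellow and look.

Emit:
{"fn": "jog_arm", "kwargs": {
  "moves": [
    [0, 0, 0, 0, 0, 25, 0],
    [0, 0, 0, 0, 0, 45, 0],
    [0, 0, 0, -3, 45, 0, 0],
    [0, 0, 0, -3, 45, 0, 0],
    [0, 0, 0, -3, 45, 0, 0],
    [0, 0, 0, -2, 45, 0, 0],
    [0, 0, 0, -2, 39, 0, 0],
    [0, 0, 0, 0, 0, 0, 0],
    [0, 0, 0, 0, 0, 0, 0]
  ]
}}

```text
time: 5.22
tool_pos: [0.4702, 0.0811, 0.1975]
ee_rot: [3.138, 0.0, -1.168]
wrist_force: [-0.3, -0.2, 0.4]
width: 0.0004
```

```bash
python3 - <<'E'
from h import *
o=get_obs();print(o['time'],o['tool_pos'],o['wrist_force'])
a=snapshot('wrist');b=snapshot('scene')
a=cv2.resize(a,None,fx=.95,fy=.95);b=cv2.resize(b[120:290,250:370],None,fx=2.1,fy=2.1,interpolation=cv2.INTER_CUBIC)
im=np.zeros((max(len(a),len(b)),a.shape[1]+b.shape[1],3),np.uint8);im[:len(a),:a.shape[1]]=a;im[:len(b),a.shape[1]:]=b
save('m2',im)
E
```

```text
5.225 [0.47022585 0.08108883 0.19751328] [-0.28330694 -0.15102986  0.39792567]
```

View pics/m2.png

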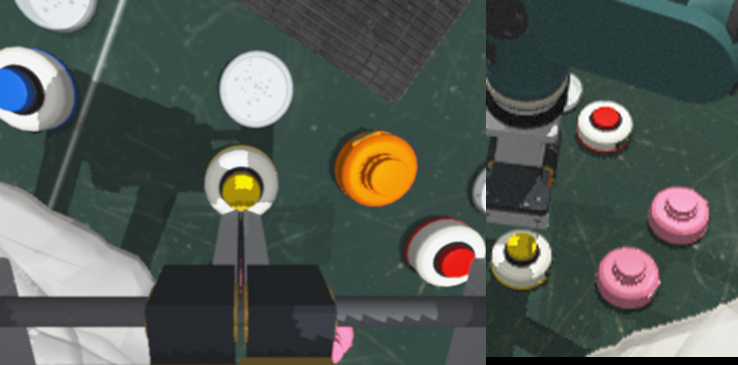

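The red key now sits low with only a thin dark ring left, so its collar has sunk. The yellow key at (241,188) is in line with the fingers. Going down on it.

Emit:
{"fn": "jog_arm", "kwargs": {
  "moves": [
    [0, 0, 0, 1, 0, -40, 0],
    [0, 0, 0, 0, 0, -15, 0],
    [0, 0, 0, 0, 0, -3, 0],
    [0, 0, 0, 0, 0, -2, 0],
    [0, 0, 0, 0, 0, -2, 0],
    [0, 0, 0, 0, 0, -2, 0],
    [0, 0, 0, 0, 0, 0, 0]
  ]
}}

```text
time: 6.2
tool_pos: [0.4724, 0.0813, 0.1351]
ee_rot: [-3.141, -0.001, -1.168]
wrist_force: [-1.1, -1.1, 2.9]
width: 0.0009
```

Emit:
{"fn": "jog_arm", "kwargs": {
  "moves": [
    [0, 0, 0, 0, 0, -2, 0],
    [0, 0, 0, 0, 0, -1.5, 0],
    [0, 0, 0, 0, 0, 0, 0]
  ]
}}

```text
time: 6.58
tool_pos: [0.4725, 0.0814, 0.1314]
ee_rot: [-3.141, -0.001, -1.168]
wrist_force: [0.4, -2.4, 3.4]
width: 0.0003
```

Emit:
{"fn": "jog_arm", "kwargs": {
  "moves": [
    [0, 0, 0, 0, 0, -1.5, 0],
    [0, 0, 0, 0, 0, 0, 0],
    [0, 0, 0, 0, 0, 0, 0]
  ]
}}

```text
time: 6.95
tool_pos: [0.4725, 0.0815, 0.1301]
ee_rot: [-3.141, -0.001, -1.168]
wrist_force: [0.7, -1.9, 4.9]
width: 0.0006
```

Emit:
{"fn": "jog_arm", "kwargs": {
  "moves": [
    [0, 0, 0, 0, 0, -1, 0],
    [0, 0, 0, 0, 0, 0, 0],
    [0, 0, 0, 0, 0, 0, 0]
  ]
}}

```text
time: 7.32
tool_pos: [0.4725, 0.0815, 0.1293]
ee_rot: [-3.141, -0.001, -1.168]
wrist_force: [-0.4, -2.0, 6.2]
width: 0.0006
```

Emit:
{"fn": "jog_arm", "kwargs": {
  "moves": [
    [0, 0, 0, 0, 0, 25, 0],
    [0, 0, 0, 0, 0, 45, 0],
    [0, 0, 0, 1, 45, 0, 0],
    [0, 0, 0, 1, 45, 0, 0],
    [0, 0, 0, 1, 45, 0, 0],
    [0, 0, 0, 1, 45, 0, 0],
    [0, 0, 0, 0.5, 19.5, 0, 0],
    [0, 0, 0, 0, 0, 0, 0],
    [0, 0, 0, 0, 0, 0, 0]
  ]
}}

```text
time: 8.45
tool_pos: [0.4765, 0.2799, 0.1982]
ee_rot: [3.14, -0.001, -1.169]
wrist_force: [0.9, 0.1, -0.2]
width: 0.0009
```

```bash
python3 - <<'E'
from h import *
o=get_obs();print(o['time'],o['tool_pos'],o['wrist_force'])
a=snapshot('wrist');b=snapshot('scene')
a=cv2.resize(a,None,fx=.9,fy=.9);b=cv2.resize(b[140:330,200:340],None,fx=2.3,fy=2.3,interpolation=cv2.INTER_CUBIC)
im=np.zeros((max(len(a),len(b)),a.shape[1]+b.shape[1],3),np.uint8);im[:len(a),:a.shape[1]]=a;im[:len(b),a.shape[1]:]=b
save('m3',im)
E
```

```text
8.45 [0.47646721 0.27992566 0.198198  ] [ 0.8971281   0.07186126 -0.19955309]
```

View pics/m3.png

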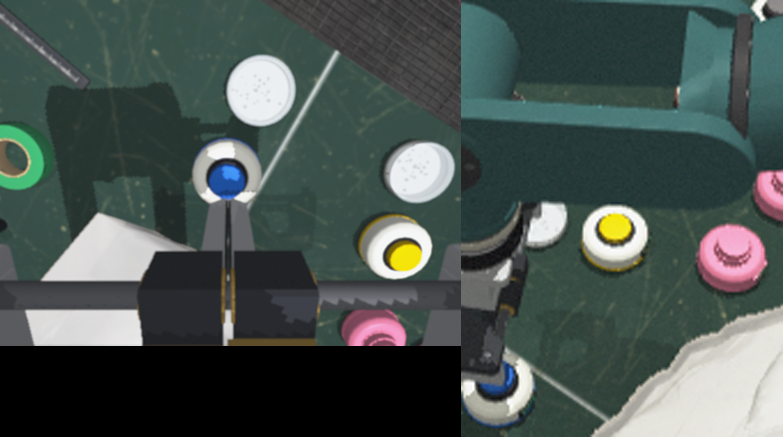

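The yellow key is sunk too, with only a thin ring showing. The blue key at (228,180) is in line with the fingers.

Emit:
{"fn": "jog_arm", "kwargs": {
  "moves": [
    [0, 0, 0, 0, 0.5, -40, 0],
    [0, 0, 0, 0, 0, -15, 0],
    [0, 0, 0, 0, 0, -3, 0],
    [0, 0, 0, 0, 0, -2, 0],
    [0, 0, 0, 0, 0, -2, 0],
    [0, 0, 0, 0, 0, -2, 0],
    [0, 0, 0, 0, 0, -2, 0],
    [0, 0, 0, 0, 0, -1.5, 0],
    [0, 0, 0, 0, 0, 0, 0]
  ]
}}

```text
time: 9.68
tool_pos: [0.477, 0.2815, 0.1314]
ee_rot: [-3.14, -0.0, -1.168]
wrist_force: [0.4, -1.6, 3.2]
width: 0.0004
```

Emit:
{"fn": "jog_arm", "kwargs": {
  "moves": [
    [0, 0, 0, 0, 0, -1, 0],
    [0, 0, 0, 0, 0, 0, 0],
    [0, 0, 0, 0, 0, 0, 0]
  ]
}}

```text
time: 10.05
tool_pos: [0.4769, 0.2815, 0.1306]
ee_rot: [-3.141, -0.0, -1.168]
wrist_force: [0.5, -2.4, 4.9]
width: 0.0002
```

Emit:
{"fn": "jog_arm", "kwargs": {
  "moves": [
    [0, 0, 0, 0, 0, -1.5, 0],
    [0, 0, 0, 0, 0, 0, 0],
    [0, 0, 0, 0, 0, 0, 0]
  ]
}}

```text
time: 10.42
tool_pos: [0.477, 0.2816, 0.1294]
ee_rot: [-3.14, -0.0, -1.168]
wrist_force: [0.7, -2.1, 6.0]
width: 0.0001
```

Emit:
{"fn": "jog_arm", "kwargs": {
  "moves": [
    [0, 0, 0, 0, 0, 25, 0],
    [0, 0, 0, 0, 0, 50, 0],
    [0, 0, 0, 0, 0, 50, 0],
    [0, 0, 0, -30, 0, 40, 0],
    [0, 0, 0, -50, 0, 0, 0],
    [0, 0, 0, -50, 0, 0, 0],
    [0, 0, 0, 0, 0, 0, 0],
    [0, 0, 0, 0, 0, 0, 0]
  ]
}}

```text
time: 11.42
tool_pos: [0.3465, 0.2818, 0.293]
ee_rot: [3.141, 0.0, -1.167]
wrist_force: [-0.5, 0.2, -0.2]
width: 0.0005
```

```bash
python3 - <<'E'
from h import *
o=get_obs();print(o['time'],o['tool_pos'],o['wrist_force'])
a=snapshot('top');b=snapshot('scene');c=snapshot('wrist')
save('t4',a,(130,150,370,300),3.3)
save('s4',b,(130,80,380,340),2.3);save('w4',c,s=1.3)
E
```

```text
11.425 [0.34649978 0.28177438 0.29301646] [-0.46475985  0.1932728  -0.16878334]
```

View pics/t4.png

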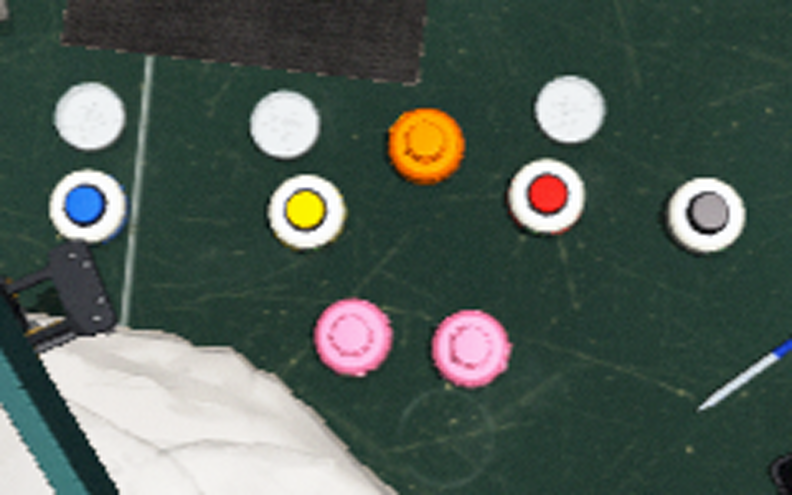

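View pics/s4.png

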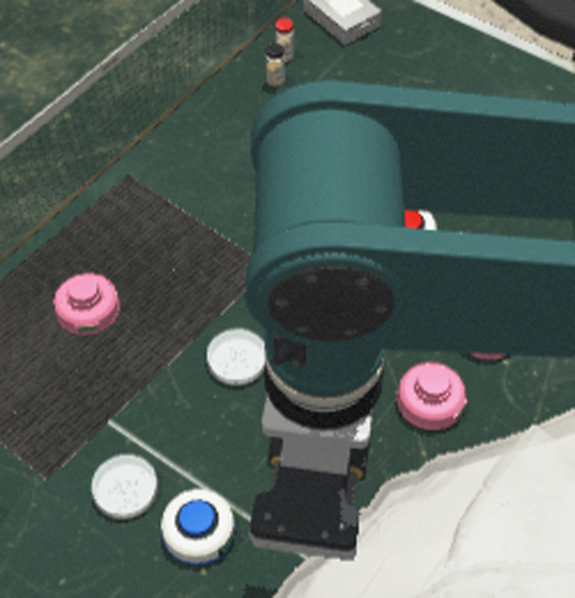

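View pics/w4.png

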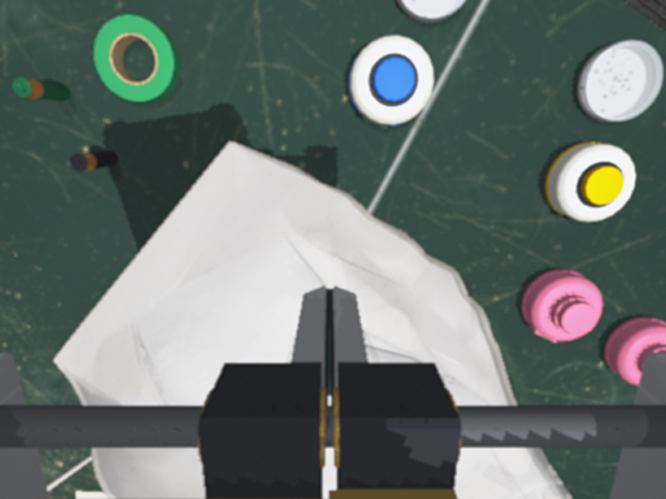

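All three keys are sunk, the grey key still shows its collar, nothing has moved, and the tool is clear of everything.

```bash
python3 -c "
from h import *
print(close_job())"
```

```text
the job is handed in; nothing more can be done
None
```

I pressed the red, yellow and blue keys in that order from straight above with closed fingers, then handed the job in after about 11.5 s. The hand-in gives no verdict.

- **Pressing:** each key went down until it resisted with about 6 N, at about 32.4 mm above the table. That matches a collar fully in and is well under the 20 N limit.
- **Last pictures:** in the final top view, taken before the hand-in, all three collars look level with the puck tops. The grey key was never touched and still shows its collar. No timer or dish has visibly moved compared with the first top picture.
- **At hand-in:** the tool was clear of everything, and the wrist force was about zero.
- **Weaker checks:** locating the keys with both cameras put the caps 2–4 mm too low, about as much as the calibration allows. I therefore used the given heights and the felt force instead. In the final scene view the arm hid the yellow timer and most of the red one. The red was checked there earlier, and again in the final top view. The yellow was checked in the final top and wrist views.

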